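Proof-pull a turned knob on the stall's spring tester

ROBOT

A 6-joint arm with a two-finger parallel gripper is mounted at the origin on the work surface. World frame = base frame: x ahead of the robot, y to its left, z up, the work surface at z = 0. Lengths are in m, angles in rad, forces in N, time in s.
With the tool pointing down it reaches from about 0.25 to 0.725 m from the base axis. Payload 4 kg.
Tool frame: the origin (TCP) lies midway between the tips of the shut fingers; the grasp point (between the pads) lies 19 mm behind it (bot.grip_point_offset is the distance from the TCP to the grasp point, in m); z points along the fingers, y is the line along which they close (so a half turn about z gives the same grasp; the last joint's range is limited). The gripper opens to 85 mm and grips with 20 to 120 N. Pads are 22 mm wide; open, the fingers measure 114 mm over their backs; the gripper's body (76 mm by 85 mm) begins 54 mm behind the grasp point. The pads swing forward as they close: fully open they stand 13 mm farther back than shut.
Start: joints at [-1.235, 0.241, 0.005, 1.335, 0, 1.571], TCP at [0.165, -0.472, 0.231] pointing down, gripper open.
Joint ranges: [-2.72, 2.72], [-1.05, 1.87], [-1.09, 1.28], [-1.99, 2.15], [-1.42, 1.44], [-3.14, 3.14]. Speed limits (rad/s): [2.79, 2.79, 3.14, 3.14, 3.14, 3.14].

INTERFACE

Orientations are given as a unit quaternion [x, y, z, w].
In Python, from workcell import bot gives the robot as it stands.
- The arm moves only by the tool step_arm, never from a script. Its argument "targets" is text: rows parted by semicolons, each of 7 numbers parted by spaces: the opening, from -1 (shut) to 1 (fully open), so that 0 is half open, then the shift along the world's x, y, z normalised to -1 to 1, where 1 is 0.5 m, then the turn, a rotation vector about the world's x, y, z normalised to -1 to 1, where 1 is pi/4 rad. In form: gripper x y z wx wy wz; .... A call has 1 to 10 rows; each row is the pose to reach, as a shift and turn from the pose commanded when the call began; what a row does not reach only later rows make up. A row lasts 1/12 s, in which the tool goes at most 41.7 mm and 7.16 degrees, less where a joint would pass 70% of its speed; a pose out of reach is approached as far as the arm can. A call with a number of a shift or a turn outside -1 to 1 is refused whole. A call with a gripper value outside its range is refused whole. The fingers move at their own pace and stop on an object; the grip force is fixed at half the most. Time passes only in rows, so rows that repeat a pose let the fingers close. It gives the time, the measured TCP pose, the force, the opening and the grip force at its end, in the units of the state.
- bot.get_obs(): the state, without advancing time (a new reading comes with each control period).
- bot.camera(name): name is "scene" or "side" or "wrist"; returns the picture (400x640x3 uint8, red, green, blue); there is no depth.
- bot.camera_info(name): a dict with "vertical_fov" (degrees; the focal length in pixels is half the picture's height over the tangent of half this angle, whatever the lens; pixels are square), "cx", "cy" (the principal point, pixels), "pose" (4x4, takes a point from camera to world coordinates). Camera axes: x right, y up, looking along -z (the intrinsics and any distortion apply to the point x, -y, -z); pixel columns grow to the right and rows downward; lengths in m; the calibration is good to about 2 mm. A picture is of the moment at which its call begins: read the wrist's pose just before it. camera_info takes no time and is no camera call; for the wrist camera it gives the pose at the moment of the call.
- bot.job_done(): hands the job in; it is judged then, once.
The state is a dict: "clock": time; "joint_pos": joint angles; "joint_vel": joint speeds; "tau": joint torques, N m; "eef_pos": TCP position; "tool_rot": TCP orientation; "ft_force": force on the tool from outside, world axes, zero at the start; "ft_torque": the same for the moment, N m; "grip_width": finger opening in m; "grasp_force": force on a finger pad.
Only numpy, scipy, OpenCV 4.12 (cv2) and the standard library are available. Lean on these libraries where they do the work, as an engineer would, in place of code of your own. Each camera call takes 0.05 s, during which the arm holds its last target. There are 200 camera calls.

TASK

A turned wooden knob stands loose with its steel stud dropped into the open chuck of the spring pull tester. Turn the chuck's knurled sleeve clockwise, seen from above, until the jaws grip the stud tight; then let go of the sleeve, take hold of the knob itself and draw it straight up against the tester's spring until the broad black band on the rod stands at the rim of the brass tube, the stud still gripped in the chuck. Finish holding it still there by the knob, touching nothing of the tester, and leave the other goods on the counter alone.

Things in the scene. Friction and masses are not known exactly. Their poses are not given: they have to be found in the camera images.
- stand: The pull tester, screwed down to the counter: dark iron foot plate 150 x 120 x 14 mm (long side along its own x), on it a boss and an upright brass tube 34 mm across (37 at its collars) whose rim is 130 mm above the counter. A steel rod with a drill-type chuck on its top slides up out of the tube. Origin: centre of the foot's underside, on the tube's axis; z up. It carries rod, chuck, sleeve and jaws.
- tube_rim (a point): Centre of the tube's upper rim, 130 mm above the counter, on the tube's axis; fixed.
- rod (a joint): How far the rod is drawn up out of the tube, m: 0 fully home (chuck resting 4 mm above the rim), end stop at 0.060. An inner spring and the weight of chuck and knob pull it back: about 5.5 N at the start, growing by 2 N per 10 mm, about 13.5 N at the black band; a little more while moving. The rod does not turn.
- rod_mark (a point): Middle of the length mark, a black band 8 mm tall on the 14 mm steel rod (the thin scratched rings every 10 mm are not it). Hidden 40 mm below the rim at the start; level with the rim when joint rod is 0.040.
- sleeve (a joint): Turn of the chuck sleeve, rad: 0 jaws wide open, grows clockwise seen from above, stop at 1.70. Starts between 0 and 0.35. It moves three jaws evenly inwards, 2.2 mm per rad; they meet the 8 mm stud at about 1.09 and then bite: tight at about 1.2, where it comes up hard. Turning it takes 0.2 N m, rising to 0.35 N m and more as the jaws bite; it stays where it is left.
- sleeve_mid (a point): Centre of the knurled dark steel sleeve, on the chuck's axis, half-way up: sleeve 42 mm across and 26 mm tall, from 142 to 168 mm above the counter while the rod is home. Above it the chuck's nose (29 mm tapering to 22 mm across) and the jaws stand 8 mm higher. The sleeve can be gripped from above with the knob standing between the fingers; the knob's top is 37 mm above the sleeve's upper edge.
- chuck_mouth (a point): Where the jaws end at the top of the chuck, on its axis, 46 mm above the rim while the rod is home; moves with the rod; z up.
- knob_center (a point): Middle of the turned wooden knob's head, where to grip it: head 30 mm across, its straight side 14 mm tall, 7 mm above and below this point; narrow neck 18 mm below; steel stud 8 mm across and 30 mm long underneath, standing on the floor of the chuck. This point is then 65.5 mm above the tube's rim (19.5 mm above the chuck's mouth, 27.5 mm above the sleeve's upper edge). About 50 g; it can lean a little while loose. Its z axis points out of the top of the head.
- tumbler_center (a point): Bystander: open steel tumbler, 72 mm across, 95 mm tall, loose, standing; the point is half-way up. To be left alone.
- bowl_center (a point): Bystander: brass bowl, 110 mm across, 45 mm tall, loose; the point is half-way up. To be left alone.
- screwdriver_center (a point): Bystander: wooden-handled screwdriver, 180 mm long, lying loose; the point is its middle, 12 mm up. To be left alone.
- knob_tray: Fixed tin tray of spare knobs, 170 x 130 x 32 mm (long side along its x), on the left of the tester. Origin: centre of its underside. Not used.
Not all that is in view belongs to the job. Of the things shaped like the stand, the dark steel one is meant.

How it is judged:
On the way, in this order (a step that is already met when the one before it is completed fails the run):
1. the sleeve has been turned until the jaws grip the stud, which is down in the chuck (value of joint sleeve above 1.13 rad and horizontal distance between knob_center and chuck_mouth below 0.006 m and z of knob_center in the frame of chuck_mouth below 0.0235 m), for 0.2 s.
2. the knob, held in the fingers, has drawn the rod up to the band (value of joint rod above 0.034 m and contact force between the fingers and knob above 3 N), for 0.2 s.
At the end, for the whole second after the job is handed in: Tube rim within the black band (rod out 36 to 44 mm), rod still; fingers hold the knob, nothing of the robot bears on the tester; jaws closed, stud at most 5 mm out of its seat, knob within 6 mm of the chuck axis; tumbler, bowl and screwdriver within 30 mm of their starts (value of joint rod between 0.036 and 0.044 m and velocity of joint rod between -0.008 and 0.008 m/s and contact force between the fingers and knob above 3 N and contact force between each of the arm, the fingers and stand below 2 N and value of joint sleeve above 1.1 rad and horizontal distance between knob_center and chuck_mouth below 0.006 m and z of knob_center in the frame of chuck_mouth below 0.0245 m and distance of each of tumbler_center, bowl_center, screwdriver_center from where it was at the start of the episode below 0.03 m); the arm keeps its last pose, push and grip.
It fails at once if a bystander is knocked away or over (distance of any of tumbler_center, bowl_center, screwdriver_center from where it was at the start of the episode above 0.03 m or angle between tumbler_center's own z axis and vertical above 0.5 rad).
It also fails if it takes over 45 s, if anything falls off the work surface, if the arm or the gripper's body presses on something with over 40 N, if the wrist force passes 120 N, or if a joint passes its speed limit or range.

## Working session

There is one attempt and no reset: what is moved stays moved. The work goes in short steps, Python scripts to look and compute and a tool call to move; the robot and the scene stay as the last step left them, time stands still between calls to the robot, and variables do not carry over. Pictures are saved under pics/ and viewed, at most 10 in all, crops included, and the job is handed in when it is done.

Besides the shell and the picture viewer there is one more tool, called as name(argument=value, ...), one argument or row to a line, values as JSON. step_arm: Moves the arm, as the interface text tells. Scaled input: -1 to 1 covers 0.5 m each way for a shift and pi/4 rad each way for a turn. Its arguments: {"type":"object","properties":{"targets":{"type":"string"}},"required":["targets"]}

```bash
mkdir -p pics; ls; python3 - <<'E'
from workcell import bot
import cv2,numpy as np
for n in("scene","side"):
    im=bot.camera(n); cv2.imwrite(f"pics/{n}0.png",im[:,:,::-1])
    i=bot.camera_info(n); print(n,{k:(np.round(v,4).tolist() if k=="pose" else v) for k,v in i.items()})
o=bot.get_obs();print(o)
E
```

```text
pics
scene {'vertical_fov': 43.21425468430322, 'cx': 318.9942054759848, 'cy': 193.91213553474893, 'pose': [[-0.6839, -0.456, 0.5696, 1.3317], [0.7294, -0.4091, 0.5483, 0.7347], [-0.017, 0.7904, 0.6123, 0.9847], [0.0, 0.0, 0.0, 1.0]]}
side {'vertical_fov': 47.46702573290332, 'cx': 320.28727951971536, 'cy': 199.3402114474281, 'pose': [[-0.9508, 0.2304, -0.2072, 0.3469], [-0.3098, -0.7121, 0.63, 0.6871], [-0.0024, 0.6632, 0.7484, 0.9707], [0.0, 0.0, 0.0, 1.0]]}
{'clock': 0.1, 'joint_pos': array([-1.23502732e+00,  2.41365208e-01,  3.86003891e-03,  1.33518251e+00,
       -3.59809899e-05,  1.57081485e+00]), 'joint_vel': array([ 0.00101623, -0.00028328,  0.00233406,  0.00106567, -0.00058255,
       -0.00036376]), 'tau': array([ 1.16279111e-04, -3.73136902e+01,  2.53010559e+01,  1.09203966e-02,
       -7.49506398e-06,  3.43081147e-06]), 'eef_pos': array([ 0.16455336, -0.47155498,  0.23048861]), 'tool_rot': array([ 9.85941570e-01,  1.67087782e-01, -1.75765644e-04, -9.29371802e-04]), 'ft_force': array([-0.43678163, -0.35479677,  0.21386787]), 'ft_torque': array([ 0.00513392, -0.00529925,  0.04037581]), 'grasp_force': 0.0, 'grip_width': 0.08529837408483376}
```

View pics/scene0.png

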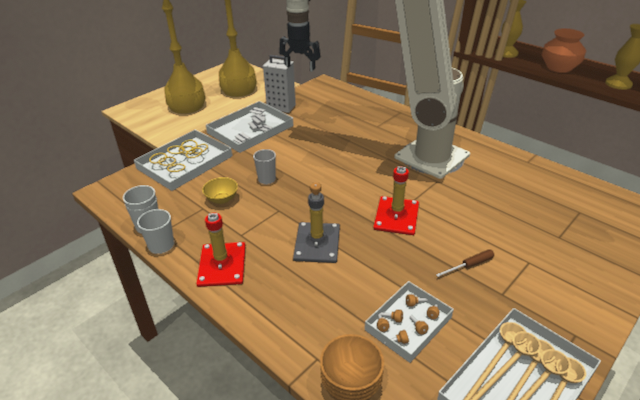

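View pics/side0.png

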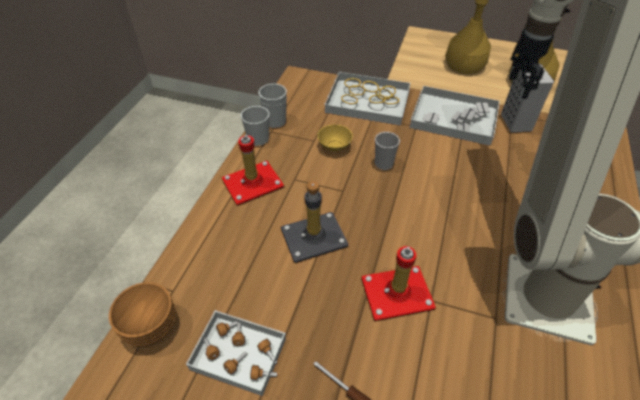

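The scene view shows three stands: a red one at (220,240), another red one at (398,205), and a dark steel one at (316,215) with a knob at about (316,188). I'm choosing the dark one, which is at (313,215) in the side view with its knob at about (313,188). I'll check that in a close crop.

```bash
cat > h.py <<'E'
from workcell import bot
import numpy as np
def ray(n,u,v,info=None):
    i=info or bot.camera_info(n); f=200/np.tan(np.radians(i["vertical_fov"])/2); P=np.array(i["pose"])
    d=P[:3,:3]@np.array([(u-i["cx"])/f,-(v-i["cy"])/f,-1]); return P[:3,3],d/np.linalg.norm(d)
def proj(n,p,info=None):
    i=info or bot.camera_info(n); f=200/np.tan(np.radians(i["vertical_fov"])/2); P=np.array(i["pose"])
    c=P[:3,:3].T@(np.array(p)-P[:3,3]); return i["cx"]+f*c[0]/-c[2], i["cy"]-f*c[1]/-c[2]
def tri(*rs):
    A=sum(np.eye(3)-np.outer(d,d) for _,d in rs); b=sum((np.eye(3)-np.outer(d,d))@o for o,d in rs)
    x=np.linalg.solve(A,b); return x,[np.linalg.norm((np.eye(3)-np.outer(d,d))@(x-o)) for o,d in rs]
def at_z(r,z): o,d=r; return o+d*(z-o[2])/d[2]
E
python3 - <<'E'
from h import *; import cv2
a=cv2.imread("pics/scene0.png")[170:270,270:370];b=cv2.imread("pics/side0.png")[170:270,265:365]
cv2.imwrite("pics/crop0.png",np.hstack([cv2.resize(x,(400,400),interpolation=cv2.INTER_CUBIC) for x in(a,b)]))
r=ray("scene",316,188),ray("side",313,188.5)
print(tri(*r),at_z(r[0],.1955),at_z(r[1],.1955))
E
```

```text
(array([0.58751086, 0.00870657, 0.19805298]), [np.float64(0.000915862806086407), np.float64(0.0009158628060865302)]) [0.58454448 0.00509998 0.1955    ] [0.58808983 0.00768645 0.1955    ]
```

View pics/crop0.png

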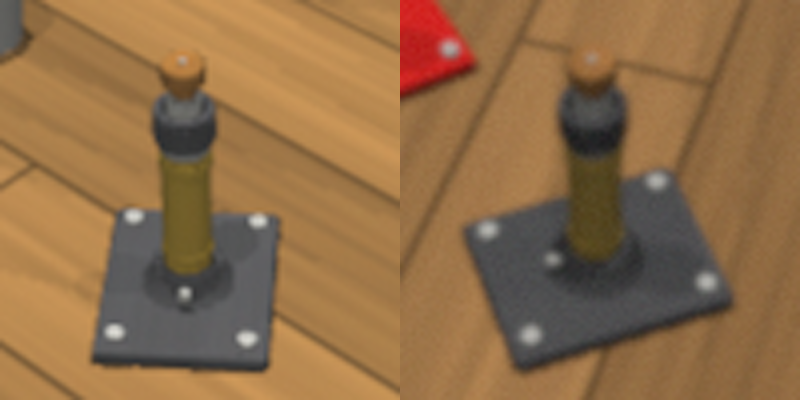

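The crop confirms the dark stand. Its knob is at (315.8,187.5) in the scene view and (313,187) in the side view, which puts it at about (0.587, 0.008) with z about 0.197. The expected z is 0.1955, and the point is within reach. Next I'll move to above it.

step_arm(
  targets="1 0 0 0.08 0 0 0.1; 1 0.42 0.48 0.14 0 0 1; 1 0.42 0.48 0.14 0 0 1; 1 0.42 0.48 0.14 0 0 1; 1 0.42 0.48 0.14 0 0 1; 1 0.42 0.48 0.14 0 0 1; 1 0.42 0.48 0.14 0 0 1; 1 0.42 0.48 0.14 0 0 1; 1 0.42 0.48 0.14 0 0 1; 1 0.42 0.48 0.14 0 0 1",
)

```text
clock: 0.93
eef_pos: [0.3776, -0.2285, 0.3015]
tool_rot: [0.845, 0.535, 0.001, -0.0]
ft_force: [0.6, -0.5, 0.4]
grip_width: 0.0854
grasp_force: 0.0
```

```bash
python3 - <<'E'
from h import *
o=bot.get_obs();print(o["joint_pos"],o["eef_pos"],o["tool_rot"])
for n,s in(("tumbler",(265,167)),("bowl",(220,192)),("red1",(220,240)),("red2",(398,205))): print(n,at_z(ray("scene",*s),.05))
r=ray("scene",315.8,187.5),ray("side",313,187);print(tri(*r))
S=[at_z(ray("scene",270+u/4,170+v/4),.016) for u,v in((134,216),(258,221),(115,332),(247,339))]
T=[at_z(ray("side",265+u/4,170+v/4),.016) for u,v in((87,230),(257,181),(131,335),(307,282))]
print(np.mean(S,0),np.mean(T,0))
E
```

```text
[-0.54551378  0.10235834  0.01792461  1.48569668  0.00196393  1.46775319] [ 0.3776066  -0.2284909   0.30148211] [ 8.45035903e-01  5.34708562e-01  1.02755420e-03 -1.38747371e-04]
tumbler [ 0.47534535 -0.33111044  0.05      ]
bowl [ 0.65731707 -0.33397606  0.05      ]
red1 [ 0.79118166 -0.16273864  0.05      ]
red2 [0.34644261 0.10616465 0.05      ]
(array([0.58802085, 0.00773532, 0.20051906]), [np.float64(0.00011048977204575357), np.float64(0.00011048977204573017)])
[0.58427854 0.00418571 0.016     ] [0.58940686 0.00377338 0.016     ]
```

step_arm(
  targets="1 0.419 0.467 0 0 0 1; 1 0.419 0.467 0 0 0 1; 1 0.419 0.467 0 0 0 1; 1 0.419 0.467 0 0 0 1; 1 0.419 0.467 0 0 0 1; 1 0.419 0.467 0 0 0 1; 1 0.419 0.467 0 0 0 1; 1 0.419 0.467 0 0 0 1; 1 0.419 0.467 0 0 0 1; 1 0.419 0.467 0 0 0 1",
)

```text
clock: 1.77
eef_pos: [0.5843, 0.0019, 0.2997]
tool_rot: [0.578, 0.816, -0.001, -0.001]
ft_force: [-0.5, 0.2, 0.1]
grip_width: 0.0857
grasp_force: 0.0
```

```bash
python3 - <<'E'
from h import *; import cv2
o=bot.get_obs();print(o["joint_pos"],o["eef_pos"],o["tool_rot"])
i=bot.camera_info("wrist");im=bot.camera("wrist");cv2.imwrite("pics/wrist1.png",im[:,:,::-1])
print(np.round(i["pose"],4).tolist(),i["vertical_fov"],i["cx"],i["cy"])
for z in(.1765,.1955,.205,.014): print(z,proj("wrist",[.587,.005,z],i))
E
```

```text
[ 3.58103254e-03  4.04516701e-01  4.10775188e-01  1.57987966e+00
 -5.27961267e-04  1.23673381e+00] [0.58434534 0.00193233 0.29973816] [ 0.57824446  0.81586229 -0.00103567 -0.000996  ]
[[0.9434, -0.3193, -0.0898, 0.5608], [0.3316, 0.9049, 0.2667, 0.0703], [-0.0039, -0.2813, 0.9596, 0.442], [0.0, 0.0, 0.0, 1.0]] 62.68485654137014 321.78312989844454 199.41509350103982
0.1765 (np.float64(326.6951111800633), np.float64(190.7702863556372))
0.1955 (np.float64(326.9492661297852), np.float64(197.0032163688054))
0.205 (np.float64(327.09040062246885), np.float64(200.46441756242197))
0.014 (np.float64(325.4007902382842), np.float64(159.0281862961484))
```

View pics/wrist1.png

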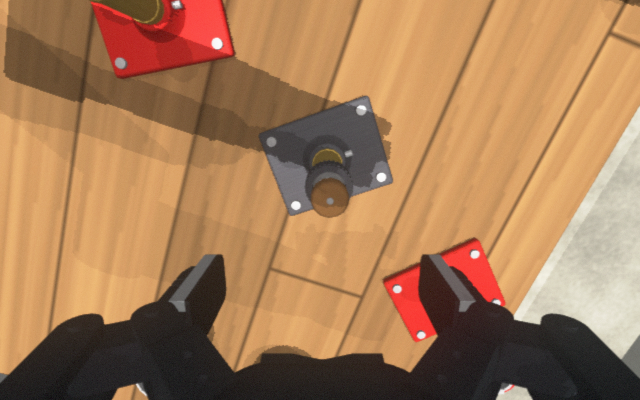

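The wrist view shows the knob's top dot at (330,201), where I predicted (327,200), and a foot-bolt mean of (327.2,158.8), where I predicted (325.4,159). Both point to an axis about 2 mm further along the closing line, so I'll use (0.5885, 0.006). I'm lowering part way.

step_arm(
  targets="1 0.003 0.002 -0.06 0 0 0; 1 0.003 0.002 -0.12 0 0 0; 1 0.003 0.002 -0.12 0 0 0; 1 0.003 0.002 -0.12 0 0 0; 1 0.003 0.002 -0.12 0 0 0; 1 0.003 0.002 -0.12 0 0 0",
)

```text
clock: 2.32
eef_pos: [0.5869, 0.0017, 0.2441]
tool_rot: [0.579, 0.815, 0.001, 0.002]
ft_force: [-0.4, 0.2, -0.7]
grip_width: 0.0854
grasp_force: 0.0
```

```bash
python3 - <<'E'
from h import *; import cv2
o=bot.get_obs();print(o["joint_pos"],o["eef_pos"],o["tool_rot"],o["joint_vel"])
i=bot.camera_info("wrist");im=bot.camera("wrist");cv2.imwrite("pics/wrist2.png",im[:,:,::-1])
for z in(.142,.168,.205,.014): print(z,proj("wrist",[.5885,.006,z],i))
print(proj("wrist",o["eef_pos"],i))
E
```

```text
[ 2.85648082e-03  4.08757825e-01  2.74803797e-01  1.43225882e+00
 -6.67379704e-05  1.23902275e+00] [0.58688792 0.00165618 0.24411924] [0.57947254 0.81498854 0.00130619 0.00188336] [ 8.48296787e-03  6.36960422e-05  3.92215562e-03 -6.35102366e-03
  1.28196327e-03  4.24243190e-04]
0.142 (np.float64(325.3027033352411), np.float64(195.5985193732776))
0.168 (np.float64(325.80662883888505), np.float64(205.74775795676206))
0.205 (np.float64(326.74775942147454), np.float64(224.7024620783931))
0.014 (np.float64(323.7947616285638), np.float64(165.22803794221832))
(np.float64(321.9916329455959), np.float64(260.95203966376664))
```

View pics/wrist2.png

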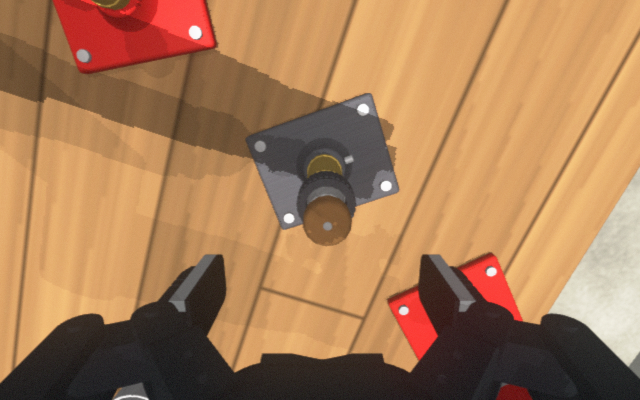

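The knob dot is at (327.5,226), against a predicted (326.7,224.7), so the axis is confirmed to about 1 mm at (0.589, 0.0055). I'm descending around the sleeve.

step_arm(
  targets="1 0.004 0.008 -0.06 0 0 0; 1 0.004 0.008 -0.12 0 0 0; 1 0.004 0.008 -0.17 0 0 0; 1 0.004 0.008 -0.2 0 0 0; 1 0.004 0.008 -0.2 0 0 0; 1 0.004 0.008 -0.2 0 0 0; 1 0.004 0.008 -0.2 0 0 0; 1 0.004 0.008 -0.2 0 0 0",
)

```text
clock: 3.03
eef_pos: [0.5895, 0.0064, 0.1438]
tool_rot: [0.579, 0.815, 0.001, 0.002]
ft_force: [-0.3, -0.1, 0.0]
grip_width: 0.0854
grasp_force: 0.0
```

step_arm(
  targets="1 -0.001 -0.002 -0.013 0 0 0; 1 -0.001 -0.002 -0.013 0 0 0; 1 -0.001 -0.002 -0.013 0 0 0; -1 -0.001 -0.002 -0.013 0 0 0; -1 -0.001 -0.002 -0.013 0 0 0; -1 -0.001 -0.002 -0.013 0 0 0; -1 -0.001 -0.002 -0.013 0 0 0; -1 -0.001 -0.002 -0.013 0 0 0; -1 -0.001 -0.002 -0.013 0 0 0; -1 -0.001 -0.002 -0.013 0 0 0",
)

```text
clock: 3.87
eef_pos: [0.5889, 0.0059, 0.1357]
tool_rot: [0.579, 0.815, 0.001, 0.001]
ft_force: [5.1, 3.3, 1.7]
grip_width: 0.0411
grasp_force: 60.6
```

```bash
python3 - <<'E'
from h import *; import cv2
o=bot.get_obs();print(o["joint_pos"][5],o["eef_pos"],o["ft_force"],o["ft_torque"],o["grip_width"],o["grasp_force"])
im=bot.camera("wrist");s=bot.camera("scene")[150:270,250:400]
a=cv2.resize(im,(480,300));b=cv2.resize(s,(320,256));c=np.zeros((300,800,3),np.uint8);c[:,:480]=a;c[:256,480:]=b
cv2.imwrite("pics/g1.png",c[:,:,::-1])
E
```

```text
1.2442161951206132 [0.58886938 0.00594391 0.13570335] [5.09978485 3.27326763 1.68123581] [ 0.49670706 -0.93377194  0.10056719] 0.04109131064760541 60.586922876536846
```

View pics/g1.png

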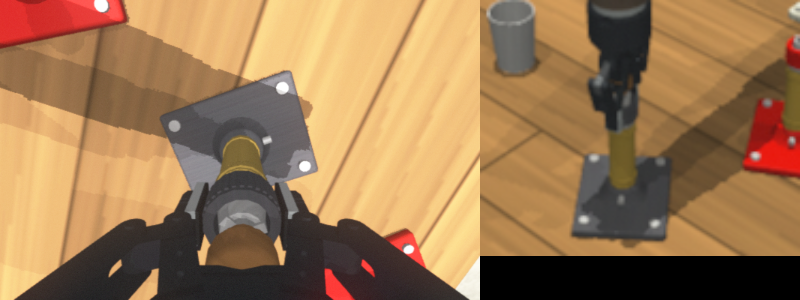

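The wrist view shows both pads on the knurled sleeve, with the knob standing free between the fingers. The opening is 41.1 mm. I'm turning it clockwise now.

step_arm(
  targets="-1 0 0 0 0 0 -0.1; -1 0 0 0 0 0 -0.2; -1 0 0 0 0 0 -0.3; -1 0 0 0 0 0 -0.4; -1 0 0 0 0 0 -0.5; -1 0 0 0 0 0 -0.6; -1 0 0 0 0 0 -0.7; -1 0 0 0 0 0 -0.8; -1 0 0 0 0 0 -0.9; -1 0 0 0 0 0 -1",
)

```text
clock: 4.8
eef_pos: [0.5897, 0.0059, 0.1357]
tool_rot: [0.848, 0.53, 0.002, 0.001]
ft_force: [8.0, 2.5, 1.1]
grip_width: 0.0409
grasp_force: 60.5
```

```bash
python3 -c "
from h import *
o=bot.get_obs();print(o['joint_pos'],o['eef_pos'],o['ft_force'],o['ft_torque'],o['tau'][5],o['grip_width'])"
```

```text
[9.69933497e-03 4.67240961e-01 7.97311902e-02 1.17795456e+00
 6.51170356e-04 2.03304121e+00] [0.58972621 0.00591777 0.1357342 ] [8.00477294 2.53100348 1.06194147] [ 0.44557225 -1.35737392  0.21114097] -0.5799074470996857 0.04086779417391437
```

step_arm(
  targets="-1 0 0 0 0 0 -0.06; -1 0 0 0 0 0 -0.12; -1 0 0 0 0 0 -0.18; -1 0 0 0 0 0 -0.18",
)

```text
clock: 5.13
eef_pos: [0.5898, 0.0058, 0.1357]
tool_rot: [0.883, 0.47, 0.003, 0.001]
ft_force: [7.5, 2.7, 0.5]
grip_width: 0.0413
grasp_force: 60.5
```

```bash
python3 -c "
from h import *
o=bot.get_obs();print(o['joint_pos'],o['eef_pos'],o['ft_force'],o['ft_torque'],o['tau'][5],o['grip_width'])"
```

```text
[9.58160713e-03 4.67297940e-01 7.98214317e-02 1.17778288e+00
 5.86165131e-04 2.17258194e+00] [0.58983985 0.0058297  0.13573413] [7.45793192 2.71912122 0.50693966] [ 0.40114981 -1.3858399  -0.13884944] 0.1079514529556036 0.0413050766066796
```

step_arm(
  targets="-1 0 0 0 0 0 -0.06; -1 0 0 0 0 0 -0.12; -1 0 0 0 0 0 -0.12; -1 0 0 0 0 0 -0.12",
)

```text
clock: 5.47
eef_pos: [0.5899, 0.0058, 0.1357]
tool_rot: [0.904, 0.428, 0.003, 0.001]
ft_force: [7.5, 1.6, 1.3]
grip_width: 0.0414
grasp_force: 60.5
```

```bash
python3 -c "
from h import *
o=bot.get_obs();print(o['joint_pos'],o['eef_pos'],o['ft_force'],o['ft_torque'],o['tau'][5],o['grip_width'])"
```

```text
[9.46267375e-03 4.67350196e-01 7.98957615e-02 1.17764347e+00
 5.54603559e-04 2.26577308e+00] [0.58993214 0.00575083 0.13573095] [7.49012258 1.57517893 1.30342812] [ 0.39574302 -1.40047453 -0.13884579] -0.14066111762076616 0.04138946910292863
```

step_arm(
  targets="-1 0 0 0 0 0 -0.05; -1 0 0 0 0 0 -0.1",
)

```text
clock: 5.63
eef_pos: [0.59, 0.0057, 0.1357]
tool_rot: [0.92, 0.392, 0.003, 0.001]
ft_force: [8.2, 2.0, 1.8]
grip_width: 0.0412
grasp_force: 60.5
```

```bash
python3 -c "
from h import *
o=bot.get_obs();print(o['joint_pos'],o['eef_pos'],o['ft_force'],o['ft_torque'],o['tau'][5],o['grip_width'])"
```

```text
[9.51598413e-03 4.67377853e-01 7.99240004e-02 1.17750931e+00
 2.91746829e-04 2.34512074e+00] [0.58999942 0.00570314 0.1357253 ] [8.16389043 2.02513682 1.80077695] [ 0.35242477 -1.49497706  0.2003178 ] -0.1777981175109744 0.04119258019538492
```

step_arm(
  targets="-1 0 0 0 0 0 -0.05; -1 0 0 0 0 0 -0.1",
)

```text
clock: 5.8
eef_pos: [0.5901, 0.0056, 0.1357]
tool_rot: [0.935, 0.356, 0.003, 0.001]
ft_force: [7.8, 0.9, 0.1]
grip_width: 0.0409
grasp_force: 60.5
```

```bash
python3 -c "
from h import *
o=bot.get_obs();print(o['joint_pos'],o['eef_pos'],o['ft_force'],o['ft_torque'],o['tau'][5],o['grip_width'])"
```

```text
[9.49973893e-03 4.67410546e-01 7.99820625e-02 1.17741971e+00
 1.22528343e-04 2.42363690e+00] [0.59006452 0.00564282 0.13572756] [7.768116   0.88577395 0.07452702] [ 0.27981016 -1.52226287  0.28577588] -0.1340419566258788 0.04094152275947462
```

step_arm(
  targets="-1 0 0 0 0 0 -0.05; -1 0 0 0 0 0 -0.1",
)

```text
clock: 5.97
eef_pos: [0.5901, 0.0056, 0.1357]
tool_rot: [0.948, 0.319, 0.003, 0.001]
ft_force: [9.1, 1.7, 0.1]
grip_width: 0.041
grasp_force: 60.5
```

```bash
python3 -c "
from h import *
o=bot.get_obs();print(o['joint_pos'],o['eef_pos'],o['ft_force'],o['ft_torque'],o['tau'][5],o['grip_width'])"
```

```text
[ 9.45801755e-03  4.67415135e-01  8.00211469e-02  1.17733058e+00
 -1.77342546e-05  2.50210244e+00] [0.59012209 0.00557617 0.13573945] [9.08761103 1.66809739 0.11378601] [ 0.32953293 -1.55905971  0.29639165] -0.10877130087465048 0.04104760200769933
```

step_arm(
  targets="-1 0 0 0 0 0 -0.05; -1 0 0 0 0 0 -0.1",
)

```text
clock: 6.13
eef_pos: [0.5902, 0.0055, 0.1357]
tool_rot: [0.96, 0.281, 0.003, 0.001]
ft_force: [9.0, 0.8, -0.6]
grip_width: 0.0409
grasp_force: 60.5
```

```bash
python3 -c "
from h import *
o=bot.get_obs();print(o['joint_pos'],o['eef_pos'],o['ft_force'],o['ft_torque'],o['tau'][5],o['grip_width'])"
```

```text
[ 9.36850595e-03  4.67442074e-01  8.00652301e-02  1.17726835e+00
 -1.57151683e-04  2.58060590e+00] [0.5901694  0.00548147 0.13573992] [ 8.95786056  0.76149928 -0.635449  ] [ 0.23597221 -1.52838155  0.28062071] -0.08267016615718603 0.04091927476163872
```

step_arm(
  targets="-1 0 0 0 0 0 -0.05; -1 0 0 0 0 0 -0.1; -1 0 0 0 0 0 -0.15",
)

```text
clock: 6.38
eef_pos: [0.5903, 0.0054, 0.1357]
tool_rot: [0.974, 0.224, 0.003, 0.001]
ft_force: [8.7, 0.6, -0.2]
grip_width: 0.0407
grasp_force: 60.5
```

```bash
python3 -c "
from h import *
o=bot.get_obs();print(o['joint_pos'],o['eef_pos'],o['ft_force'],o['ft_torque'],o['tau'][5],o['grip_width'])"
```

```text
[ 9.32220167e-03  4.67471443e-01  8.01084882e-02  1.17710589e+00
 -3.78839327e-04  2.69829487e+00] [0.59025658 0.00538767 0.13573893] [ 8.71875121  0.62010204 -0.21725437] [ 0.1782774  -1.55891301  0.32546594] -0.042695284355431795 0.04070803368959128
```

step_arm(
  targets="-1 0 0 0 0 0 -0.05; -1 0 0 0 0 0 -0.1; -1 0 0 0 0 0 -0.15",
)

```text
clock: 6.63
eef_pos: [0.5903, 0.0052, 0.1357]
tool_rot: [0.986, 0.167, 0.003, 0.001]
ft_force: [9.5, -0.1, -0.3]
grip_width: 0.041
grasp_force: 60.5
```

```bash
python3 - <<'E'
from h import *; import cv2
o=bot.get_obs();print(o['joint_pos'],o['eef_pos'],o['ft_force'],o['ft_torque'],o['tau'][5],o['grip_width'])
im=bot.camera("wrist")[200:400,160:480];cv2.imwrite("pics/g2.png",cv2.resize(im,(800,500))[:,:,::-1])
E
```

```text
[ 9.24262546e-03  4.67501026e-01  8.01700362e-02  1.17707542e+00
 -6.86998619e-04  2.81583757e+00] [0.59030067 0.00524757 0.13574425] [ 9.50299482 -0.1180915  -0.32861365] [ 0.05659616 -1.604902    0.8052931 ] 0.24120845831930637 0.04095619858612968
```

View pics/g2.png

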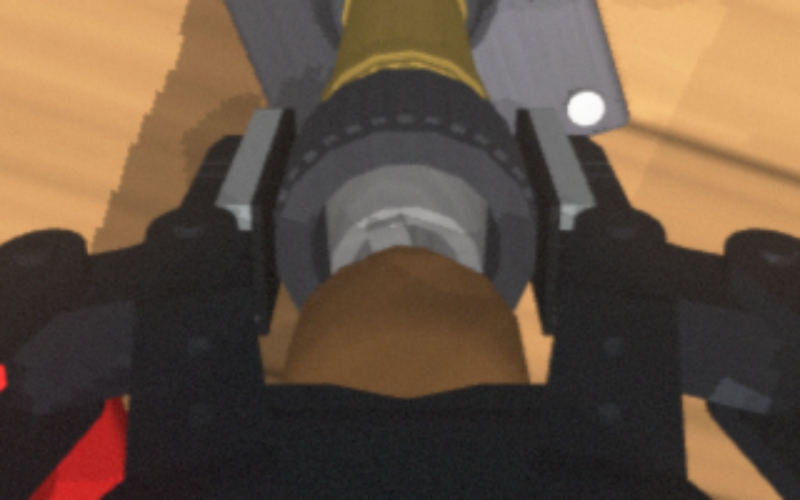

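The picture shows both pads still on the sleeve and the jaws closed round the stud. The torque has jumped from 0.33 to 0.81 N m, so they are biting. I'll turn a little more to confirm.

step_arm(
  targets="-1 0 0 0 0 0 -0.04; -1 0 0 0 0 0 -0.08; -1 0 0 0 0 0 -0.12",
)

```text
clock: 6.93
eef_pos: [0.5887, 0.0048, 0.1357]
tool_rot: [0.993, 0.121, 0.001, 0.001]
ft_force: [1.8, -1.2, 4.0]
grip_width: 0.041
grasp_force: 60.2
```

```bash
python3 -c "
from h import *
o=bot.get_obs();print(o['joint_pos'],o['eef_pos'],o['ft_force'],o['ft_torque'],o['tau'][5],o['grip_width'])"
```

```text
[ 9.15070582e-03  4.66990527e-01  7.91131236e-02  1.17979493e+00
 -2.01630050e-03  2.90781881e+00] [0.5886806  0.00477502 0.13565228] [ 1.75100614 -1.15844998  4.04649967] [-0.36282351 -0.18488771  1.01343857] 0.8065767399966717 0.04099013399892922
```

step_arm(
  targets="-1 0 0 0 0 0 0; 1 0 0 0 0 0 0; 1 0 0 0 0 0 0; 1 0 0 0 0 0 0; 1 0 0 0 0 0 0; 1 0 0 0 0 0 0; 1 0 0 0.04 0 0 0; 1 0 0 0.092 0 0 0; 1 0 0 0.092 0 0 0; 1 0 0 0.092 0 0 0",
)

```text
clock: 7.77
eef_pos: [0.5884, 0.0054, 0.1826]
tool_rot: [0.993, 0.12, 0.002, 0.0]
ft_force: [0.2, -1.4, -0.7]
grip_width: 0.0854
grasp_force: 0.0
```

```bash
python3 - <<'E'
from h import *; import cv2
o=bot.get_obs();print(o['joint_pos'],o['eef_pos'],o['ft_force'],o['ft_torque'],o['grip_width'])
i=bot.camera_info("wrist");print(proj("wrist",[.589,.0055,.142],i),proj("wrist",[.589,.0055,.205],i))
im=bot.camera("wrist");cv2.imwrite("pics/g3.png",im[:,:,::-1])
E
```

```text
[9.23608859e-03 4.36366920e-01 1.56810222e-01 1.28756137e+00
 4.47082513e-05 2.90939324e+00] [0.58836998 0.00544796 0.18256774] [ 0.22026177 -1.36655992 -0.71215991] [ 0.01079188 -0.03222035 -0.02768326] 0.08535784618487723
(np.float64(323.0329300341951), np.float64(227.1624307783527)) (np.float64(323.5945308076956), np.float64(282.5202389640616))
```

View pics/g3.png

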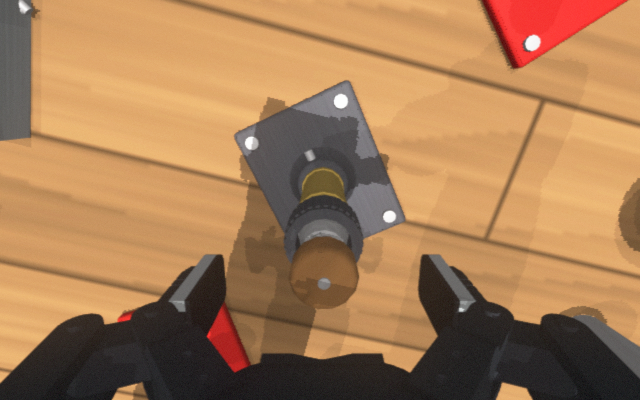

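The knob stands upright on the axis, with its dot at (324,284) against a predicted (323.6,282.5). It's centred between the fingers, so I'm closing on it.

step_arm(
  targets="-1 0.001 0 0 0 0 0; -1 0.001 0 0 0 0 0; -1 0.001 0 0 0 0 0; -1 0.001 0 0 0 0 0; -1 0.001 0 0 0 0 0; -1 0.001 0 0 0 0 0; -1 0.001 0 0 0 0 0; -1 0.001 0 0 0 0 0; -1 0.001 0 0 0 0 0",
)

```text
clock: 8.57
eef_pos: [0.5876, 0.0048, 0.1806]
tool_rot: [0.993, 0.12, -0.0, 0.001]
ft_force: [-0.2, -3.4, 0.5]
grip_width: 0.0276
grasp_force: 59.1
```

The 27.6 mm opening suggests the pads are sitting on the rounded top of the 30 mm head. I'll open, go 5 mm lower and grip again.

step_arm(
  targets="0.2 0 0 0 0 0 0; 0.2 0 0 0 0 0 0; 0.2 0 0 0 0 0 0; 0.2 0.001 0 -0.01 0 0 0; 0.2 0.001 0 -0.01 0 0 0; -1 0.001 0 -0.01 0 0 0; -1 0.001 0 -0.01 0 0 0; -1 0.001 0 -0.01 0 0 0; -1 0.001 0 -0.01 0 0 0; -1 0.001 0 -0.01 0 0 0",
)

```text
clock: 9.4
eef_pos: [0.5884, 0.0049, 0.176]
tool_rot: [0.993, 0.12, 0.0, 0.0]
ft_force: [0.7, -2.8, 0.6]
grip_width: 0.0278
grasp_force: 59.0
```

```bash
python3 - <<'E'
from h import *; import cv2
o=bot.get_obs();print(o['eef_pos'],o['ft_force'],o['ft_torque'],o['grip_width'],o['grasp_force'])
im=bot.camera("wrist")[150:400,160:480];cv2.imwrite("pics/g4.png",cv2.resize(im,(640,500))[:,:,::-1])
E
```

```text
[0.58836028 0.00494783 0.1760159 ] [ 0.70326441 -2.82462872  0.61040842] [-0.5742035   0.04335139 -0.03274168] 0.027755506860783836 59.02420520782471
```

View pics/g4.png

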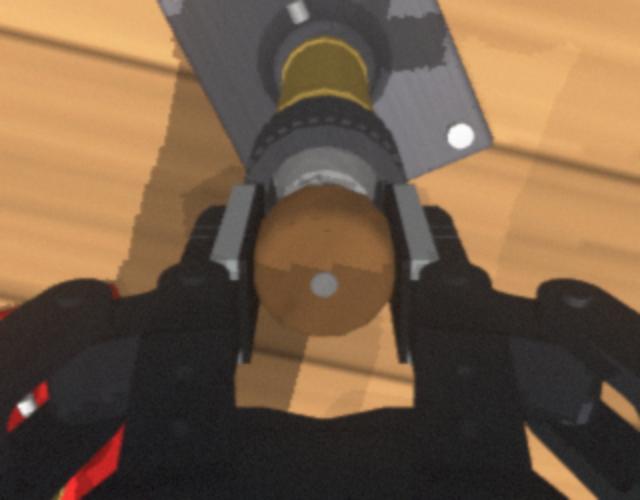

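The grip is on the head's straight side, centred and clear of the chuck. I'm drawing up 40 mm slowly.

step_arm(
  targets="-1 0 0 0.008 0 0 0; -1 0 0 0.016 0 0 0; -1 0 0 0.024 0 0 0; -1 0 0 0.032 0 0 0; -1 0 0 0.04 0 0 0; -1 0 0 0.048 0 0 0; -1 0 0 0.056 0 0 0; -1 0 0 0.064 0 0 0; -1 0 0 0.072 0 0 0; -1 0 0 0.08 0 0 0",
)

```text
clock: 10.28
eef_pos: [0.588, 0.0049, 0.2141]
tool_rot: [0.993, 0.12, -0.001, 0.0]
ft_force: [4.5, -3.7, -13.8]
grip_width: 0.0278
grasp_force: 59.9
```

step_arm(
  targets="-1 0 0 0 0 0 0; -1 0 0 0 0 0 0; -1 0 0 0 0 0 0; -1 0 0 0 0 0 0",
)

```text
clock: 10.62
eef_pos: [0.588, 0.0049, 0.214]
tool_rot: [0.993, 0.12, -0.001, 0.0]
ft_force: [3.5, -4.2, -12.0]
grip_width: 0.0282
grasp_force: 60.0
```

```bash
python3 - <<'E'
from h import *; import cv2
o=bot.get_obs();print(o['eef_pos'],o['ft_force'],o['ft_torque'],o['grip_width'],o['grasp_force'])
out=[]
for n,e in(("scene",40),("side",40)):
    u,v=map(int,proj(n,[.589,.0055,.16])); im=bot.camera(n)[v-e:v+e,u-e:u+e]; out.append(cv2.resize(im,(400,400),interpolation=cv2.INTER_CUBIC))
    k=lambda z:np.round((np.array(proj(n,[.589,.0055,z]))-[u-e,v-e])*400/(2*e)); print(n,[(z,k(z).tolist()) for z in(.13,.174,.182,.208,.2355)])
cv2.imwrite("pics/end.png",np.hstack(out)[:,:,::-1])
E
```

```text
[0.58798633 0.00492537 0.21396438] [  3.45934244  -4.19752252 -12.02587184] [-0.89151683 -0.92920666  0.01149007] 0.02816845068598854 59.96907591819763
scene [(0.13, [202.0, 247.0]), (0.174, [201.0, 182.0]), (0.182, [200.0, 170.0]), (0.208, [199.0, 130.0]), (0.2355, [198.0, 86.0])]
side [(0.13, [202.0, 245.0]), (0.174, [200.0, 185.0]), (0.182, [200.0, 173.0]), (0.208, [199.0, 135.0]), (0.2355, [198.0, 94.0])]
```

View pics/end.png

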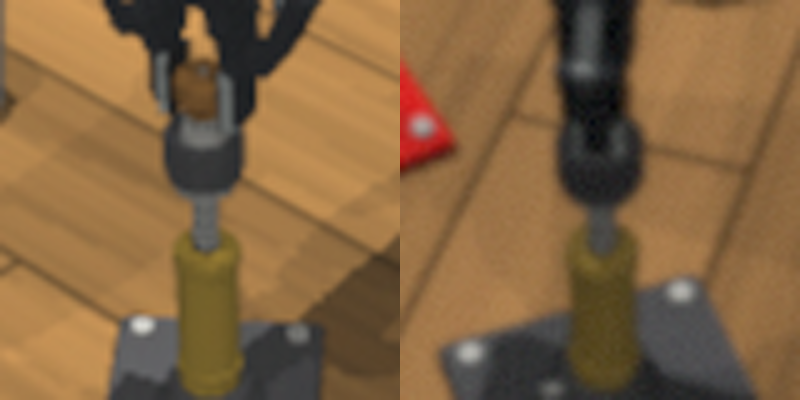

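The scene crop shows the chuck lifted clear, about 45 mm above the tube rim, with the black band at the rim (205,245). The fingers hold the knob above the nose. The arm has risen 38 mm and the pull is about 12.5 N, so I'll add 2.5 mm to centre the band.

step_arm(
  targets="-1 0 0 0.003 0 0 0; -1 0 0 0.005 0 0 0; -1 0 0 0.005 0 0 0; -1 0 0 0.005 0 0 0; -1 0 0 0.005 0 0 0; -1 0 0 0.005 0 0 0; -1 0 0 0.005 0 0 0; -1 0 0 0.005 0 0 0",
)

```text
clock: 11.38
eef_pos: [0.588, 0.0049, 0.2163]
tool_rot: [0.993, 0.12, -0.001, 0.0]
ft_force: [4.0, -3.5, -12.6]
grip_width: 0.0282
grasp_force: 59.9
```

```bash
python3 - <<'E'
from h import *
o=bot.get_obs();print(o['eef_pos'],o['ft_force'],o['grip_width'],o['grasp_force'])
C=np.array([.589,.0055])
for n in("scene","side"):
    i=bot.camera_info(n); d=np.array(i["pose"])[:2,3]-C; d/=np.linalg.norm(d)
    im=np.mean([bot.camera(n).astype(float).mean(2) for _ in range(4)],0)
    u=int(round(proj(n,[*C,.17])[0])); v=int(proj(n,[*C,.16])[1])
    print(n,[(r,int(im[r,u-1:u+2].mean())) for r in range(v-12,v+14)])
    for rod in(.036,.040,.044): print(rod,"sleeve bottom row",round(proj(n,[*(C+.021*d),.142+rod])[1],1))
    print("rim row",round(proj(n,[*C,.13])[1],1),"front rim",round(proj(n,[*(C+.0175*d),.13])[1],1))
E
```

```text
[0.58798105 0.00492706 0.21631455] [  4.02443501  -3.51496338 -12.64043306] 0.028194191990548945 59.946786761283875
scene [(187, 98), (188, 70), (189, 55), (190, 53), (191, 54), (192, 55), (193, 54), (194, 54), (195, 54), (196, 60), (197, 87), (198, 98), (199, 97), (200, 94), (201, 96), (202, 98), (203, 91), (204, 95), (205, 100), (206, 93), (207, 90), (208, 67), (209, 72), (210, 91), (211, 93), (212, 92)]
0.036 sleeve bottom row 199.2
0.04 sleeve bottom row 198.0
0.044 sleeve bottom row 196.7
rim row 208.4 front rim 212.6
side [(185, 25), (186, 31), (187, 41), (188, 48), (189, 41), (190, 35), (191, 34), (192, 34), (193, 34), (194, 33), (195, 34), (196, 39), (197, 53), (198, 67), (199, 72), (200, 72), (201, 71), (202, 70), (203, 73), (204, 73), (205, 70), (206, 62), (207, 57), (208, 66), (209, 76), (210, 79)]
0.036 sleeve bottom row 199.5
0.04 sleeve bottom row 198.3
0.044 sleeve bottom row 197.2
rim row 206.1 front rim 211.6
```

The arm has risen 40.3 mm, but the image edges suggest the rod may be 2–3 mm further out than that. I'll cancel any camera bias by comparing with the first pictures, where the rod was home.

```bash
python3 - <<'E'
from h import *; import cv2
C=np.array([.589,.0055])
for n in("scene","side"):
    i=bot.camera_info(n); d=np.array(i["pose"])[:2,3]-C; d/=np.linalg.norm(d)
    im=cv2.imread(f"pics/{n}0.png").astype(float).mean(2)
    u=int(round(proj(n,[*C,.14])[0])); q=proj(n,[*(C+.021*d),.142])[1]
    print(n,[(r,int(im[r,u-1:u+2].mean())) for r in range(int(q)-9,int(q)+7)],"model bottom",round(q,1))
    im=np.mean([bot.camera(n).astype(float).mean(2) for _ in range(2)],0); v=int(q)+4
    print([(r,int(im[r,u-1:u+2].mean())) for r in range(v-5,v+30)])
E
```

```text
scene [(200, 96), (201, 74), (202, 55), (203, 55), (204, 52), (205, 52), (206, 52), (207, 53), (208, 59), (209, 85), (210, 86), (211, 85), (212, 87), (213, 82), (214, 79), (215, 79)] model bottom 210.0
[(208, 67), (209, 72), (210, 91), (211, 93), (212, 92), (213, 86), (214, 82), (215, 81), (216, 84), (217, 84), (218, 84), (219, 84), (220, 84), (221, 85), (222, 85), (223, 85), (224, 85), (225, 84), (226, 85), (227, 85), (228, 84), (229, 84), (230, 84), (231, 84), (232, 84), (233, 84), (234, 87), (235, 85), (236, 81), (237, 82), (238, 74), (239, 67), (240, 65), (241, 80), (242, 102)]
side [(200, 72), (201, 65), (202, 49), (203, 38), (204, 35), (205, 36), (206, 35), (207, 41), (208, 48), (209, 59), (210, 63), (211, 66), (212, 64), (213, 61), (214, 60), (215, 60)] model bottom 209.5
[(208, 64), (209, 77), (210, 80), (211, 76), (212, 71), (213, 65), (214, 61), (215, 62), (216, 63), (217, 63), (218, 64), (219, 64), (220, 63), (221, 63), (222, 64), (223, 62), (224, 64), (225, 63), (226, 64), (227, 63), (228, 64), (229, 64), (230, 65), (231, 65), (232, 65), (233, 59), (234, 57), (235, 51), (236, 49), (237, 49), (238, 47), (239, 43), (240, 44), (241, 45), (242, 45)]
```

The sleeve edge has moved 12.0 px from its starting row, and the model gives 12.0 px for 40 mm. The rod is therefore at about 40 mm, so I'm handing in.

```bash
python3 -c "
from workcell import bot
print(bot.job_done())"
```

```text
the job is handed in; nothing more can be done
None
```

I closed the chuck on the stud until the sleeve came up hard at about 1 N m, then drew the knob up so the rod stands about 40 mm out with the black band at the rim; it was held there by the knob alone when I handed it in at about 11.5 s, but no verdict came back.

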